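# Turn the parts carousel to its mark and scan the bin label

## Robot

A 7-joint arm with a two-finger parallel gripper is mounted at the origin on the work surface. World frame = base frame: x ahead of the robot, y to its left, z up, the work surface at z = 0. Lengths are in m, angles in rad, forces in N, time in s.
With the tool pointing down it reaches from about 0.4 to 0.875 m from the base axis. Payload 19.3 kg.
Tool frame: the origin (TCP) lies midway between the tips of the shut fingers; the grasp point (between the pads) lies bot.tcp_to_grasp behind it (bot.tcp_to_grasp is the distance from the TCP to the grasp point, in m); z points along the fingers, y is the line along which they close (so a half turn about z gives the same grasp; the last joint's range is limited). The gripper opens to 85 mm and grips with 20 to 120 N. Pads are 22 mm wide; open, the fingers measure 114 mm over their backs; the gripper's body (76 mm by 85 mm) begins 54 mm behind the grasp point. The pads swing forward as they close: fully open they stand 13 mm farther back than shut.
Start: joints at [1.11, 0.521, -0.036, 1.599, 0.021, 1.021, -0.113], TCP at [0.238, -0.578, 0.231] pointing down, gripper open.
Joint ranges: [-2.91, 2.91], [-0.3, 2.13], [-1.5, 1.42], [0.17, 2.43], [-1.26, 4.41], [0.16, 1.93], [-2.52, 2.52]. Speed limits (rad/s): [1.89, 1.89, 2.39, 2.39, 3.01, 3.01, 3.01].

## Interface

Orientations are given as [roll, pitch, yaw] about the fixed x, y, z axes, in that order (R = Rz(yaw) Ry(pitch) Rx(roll)).
In Python, from workcell import observe, imaging, bot gives the robot as it stands.
- The arm moves only by the tool send_rows, never from a script. Its argument "plan" is text: rows parted by semicolons, each of 7 numbers parted by spaces: the shift along the tool's x, y, z in m, then the turn, a rotation vector about the tool's x, y, z in degrees, then the finger opening in m, from 0 to 0.0854. In form: dx dy dz rx ry rz claw; .... A call has 1 to 10 rows; each row is the pose to reach, as a shift and turn from the pose commanded when the call began, along the tool's axes at that moment; what a row does not reach only later rows make up. A row lasts 1/12 s, in which the tool goes at most 41.7 mm and 7.16 degrees, less where a joint would pass 70% of its speed; a pose out of reach is approached as far as the arm can. A call with a gripper value outside its range is refused whole. The fingers move at their own pace and stop on an object; "grip_force" is the grip in N (left out, the last holds). Time passes only in rows, so rows that repeat a pose let the fingers close. It gives the time, the measured TCP pose, the force, the opening and the grip force at its end, in the units of the state.
- observe(): the state, without advancing time (a new reading comes with each control period).
- imaging.grab_frame(name): name is "scene" or "top" or "wrist"; returns a dict with "color" (400x640x3 uint8, red, green, blue), "fx", "fy", "cx", "cy" (pixels), "eye" and "orientation" of the camera in the world; the wrist camera has in their place "tool_from_camera" (4x4, takes a point from camera to tool coordinates, whose origin is the TCP and whose axes are the flange's). Camera axes: x right, y down, z forward; pixel columns grow to the right and rows downward; lengths in m; the calibration is good to about 2 mm. A picture is of the moment at which its call begins: read the wrist's pose just before it. There is no depth.
- bot.job_done(): hands the job in; it is judged then, once.
The state is a dict: "clock": time; "qpos": joint angles; "qd": joint speeds; "joint_efforts": joint torques, N m; "position": TCP position; "tool_rot": TCP orientation; "force": force on the tool from outside, world axes, zero at the start; "moment": the same for the moment, N m; "grip_width": finger opening in m; "finger_force": force on a finger pad.
Only numpy, scipy, OpenCV 4.12 (cv2) and the standard library are available. Lean on these libraries where they do the work, as an engineer would, in place of code of your own. Each camera call takes 0.05 s, during which the arm holds its last target. There are 200 camera calls.

## Task

Stock check at the fastener bench: turn the small parts carousel by pushing its steel post until the barcode label faces squarely out over the pointer on the carousel's foot. Then pick up the handheld scanner and point its window square at the middle of the label from about 8 cm away, holding it still for a good second without bumping the carousel with it. Finally lay the scanner the right way up on the middle of the rubber pad without dropping it, with the label still at the pointer, and leave the other things on the bench where they are.

Things in the scene. Friction and masses are not known exactly. Their poses are not given: they have to be found in the camera images.
- stand: fixed foot of the carousel: dark steel disc 196 mm across, 12 mm high, on the bench. Origin on the turning axis at the bench surface; z up; x points from the axis to the pointer. On the carousel above it: a white tub 80 mm across in the middle (rim 96 mm above the bench) and two grey bins (42 mm square, tops 60 mm above the bench) 73 degrees either side of the label.
- mark (a point): outer end of the pointer, a 16 mm wide, 11 mm high dark bar sticking radially out of the foot; 135 mm from the turning axis along the foot's x.
- carousel (a joint): turning of the carousel on its foot (rad), positive counter-clockwise from above; 0 or 2 pi = label faces out over the pointer. Starts 0.9 to 5.4, turns either way past both, takes about 1 N at the post, stays where left. It is a wooden disc 194 mm across, its top 28 mm above the bench, with a tub in the middle, two small bins, the label plate and the post.
- label (a point): centre of the barcode label (52 wide x 38 high mm, white with black bars) on the outer face of an upright aluminium plate (62 wide, 4 thick, top 108 mm above the bench) at the rim of the carousel. 87 mm from the turning axis, 75 mm above the bench. Turns with the carousel: x points out of the label, horizontally away from the axis; z up.
- post (a point): upright steel post for pushing the carousel round, 14 mm thick, on the far side of the axis from the label (half a turn round), 83 mm from the turning axis. It rises from the disc (28 mm above the bench) to 90 mm above the bench; this point is 80 mm above the bench. The disc is clear for 35 mm on either side of it.
- scanner: handheld barcode scanner, 130 mm long, lying on the green cutting mat, 0.16 kg: a black grip 34 mm wide, 28 mm high, from 65 mm behind to 33 mm ahead of the origin, and a wider grey head (48 wide, 34 high, 38 long) in front. Origin at the centre of its underside; x points forward out of the window (the way it looks); z up when the right way up.
- window (a point): centre of the scanner's dark glass window in the front face of its head: 65 mm ahead of the scanner's origin and 17 mm above its underside. Axes as the scanner's; it looks along +x.
- pad: fixed black rubber pad, 180 x 90 mm, 8 mm thick, on the bench beyond the mat. Origin at the middle of its underside on the bench; x along its length; its top is 8 mm above the bench.
- battery: bystander: tool battery, black with a yellow band, 85 x 66 mm, 45 mm high, loose on the mat. Origin at the centre of its underside.
- bitcase: bystander: flat red bit case, 100 x 55 mm, 22 mm high, loose on the mat. Origin at the centre of its underside.
- tub: bystander: empty white plastic tub, 90 mm across at the rim, 70 mm high, loose on the bench. Origin at the centre of its underside.
- mat: fixed green cutting mat, 300 x 450 mm, 3 mm thick. Origin at the centre of its underside.

How it is judged:
On the way, in this order (a step that is already met when the one before it is completed fails the run):
1. the carousel stands still with the label facing out over the pointer (label centre within 13 mm, about 8 degrees, of the pointer's line) (x of label in the frame of stand above 0 m and y of label in the frame of stand between -0.013 and 0.013 m and velocity of joint carousel between -0.05 and 0.05 rad/s), for 0.3 s.
2. scanner held still 1 s in the fingers, window 50-120 mm before the label, label centre within 15 mm sideways, 13 mm in height of its line of sight, square within 12 degrees, label at the pointer (x of label in the frame of stand above 0 m and y of label in the frame of stand between -0.013 and 0.013 m and x of label in the frame of window between 0.05 and 0.12 m and y of label in the frame of window between -0.015 and 0.015 m and z of label in the frame of window between -0.013 and 0.013 m and x of window in the frame of label above 0.04 m and angle between the x axis of window and the x axis of label, either way round below 0.21 rad and linear speed of scanner below 0.02 m/s and angular speed of scanner below 0.12 rad/s and contact force between the fingers and scanner above 0.3 N), for 1 s.
At the end, for the whole second after the job is handed in: The scanner lies at rest, the right way up (within 0.1 rad), on the rubber pad with its origin within 30 mm of the pad's middle, released, and the label still faces out over the pointer (within 13 mm of the pointer's line) (x of label in the frame of stand above 0 m and y of label in the frame of stand between -0.013 and 0.013 m and horizontal distance between scanner and pad below 0.03 m and z of scanner in the frame of pad between 0.004 and 0.012 m and angle between scanner's own z axis and vertical below 0.1 rad and linear speed of scanner below 0.02 m/s); the robot touches nothing.
It fails at once if the scanner bumps the carousel or its foot (more than 1 N) (contact force between scanner and stand above 1 N).
It fails at once if the scanner is dropped (moves faster than 0.6 m/s while out of the fingers) (linear speed of scanner above 0.6 m/s and contact force between the fingers and scanner below 0.05 N).
It fails at once if the battery, bit case or tub is moved more than 30 mm (distance of any of battery, bitcase, tub from where it was at the start of the episode above 0.03 m).
It also fails if it takes over 67 s, if anything falls off the work surface, if the arm or the gripper's body presses on something with over 40 N, if the wrist force passes 120 N, or if a joint passes its speed limit or range.

## Working session

There is one attempt and no reset: what is moved stays moved. The work goes in short steps, Python scripts to look and compute and a tool call to move; the robot and the scene stay as the last step left them, time stands still between calls to the robot, and variables do not carry over. Pictures are saved under pics/ and viewed, at most 10 in all, crops included, and the job is handed in when it is done.

Besides the shell and the picture viewer there is one more tool, called after "Call:" by a JSON object that holds its "name" and its "arguments". send_rows: Moves the arm, as the interface text tells. Its arguments: {"type":"object","properties":{"plan":{"type":"string"},"grip_force":{"type":"number"}},"required":["plan"]}

```bash
ls; mkdir -p pics
python3 - <<'E'
from workcell import observe, imaging, bot
import cv2
print(observe(), bot.tcp_to_grasp)
for n in ["scene","top"]:
    f=imaging.grab_frame(n); cv2.imwrite(f"pics/{n}0.png",f["color"][:,:,::-1]); print(n,{k:f[k] for k in f if k!="color"})
E
```

```text
pics
{'clock': 0.0, 'qpos': array([ 1.10978594,  0.52202353, -0.03634152,  1.60000552,  0.02121682,
        1.02106905, -0.11281713]), 'qd': array([ 0.00063037,  0.00051075,  0.00209728, -0.0005913 , -0.00055455,
       -0.00119301,  0.00017888]), 'joint_efforts': array([ 2.39274217e-03, -9.27112913e+01,  1.98090144e+00, -3.69924474e+01,
        1.80024351e-02,  8.16272426e-03,  1.69334130e-04]), 'position': array([ 0.23793032, -0.57758274,  0.23072053]), 'tool_rot': array([-3.14047608e+00,  8.61783111e-05,  3.90804326e-01]), 'force': array([ 0.29162856,  0.6496944 , -0.5465447 ]), 'moment': array([-0.01170537, -0.00155098, -0.01404459]), 'finger_force': 0.0, 'grip_width': 0.08505876361676287} 0.0187
scene {'fx': 394.7369339553576, 'fy': 394.7369339553576, 'cx': 317.9540022368095, 'cy': 194.82683771372203, 'eye': array([ 1.19938443, -0.30177085,  0.84875962]), 'orientation': array([-2.44239746,  0.00515441,  1.07082797])}
top {'fx': 482.8471693126418, 'fy': 482.8471693126418, 'cx': 311.2861513227811, 'cy': 196.59957217215006, 'eye': array([ 0.55962602, -0.00300313,  1.34533274]), 'orientation': array([-3.10285283,  0.01967246, -1.54653032])}
```

View pics/top0.png

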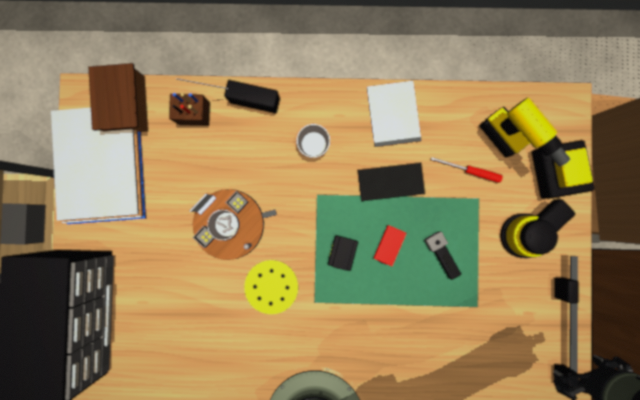

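View pics/scene0.png

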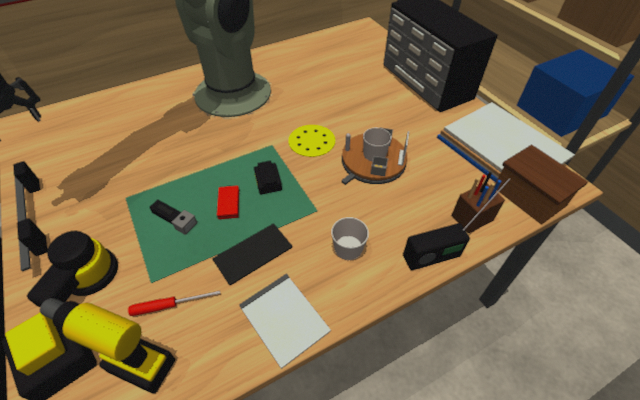

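The top view shows the carousel axis near (228,224), with the pointer tip at (275,213), the label at (204,204) and the post at (248,246). The scanner runs from its head at (436,241) to its tail at (456,275). The pad is near (391,182), the battery at (343,253), the bit case at (390,245) and the tub at (313,142).

```bash
cat > h.py <<'E'
import numpy as np, cv2
from scipy.spatial.transform import Rotation as R
from workcell import observe, imaging, bot
def cam(f):
    if "eye" in f: return np.array(f["eye"]), R.from_euler("xyz",f["orientation"]).as_matrix()
    s=f["obs"]; T=np.array(f["tool_from_camera"]); Rt=R.from_euler("xyz",s["tool_rot"]).as_matrix()
    return s["position"]+Rt@T[:3,3], Rt@T[:3,:3]
def grab(n):
    s=observe(); f=imaging.grab_frame(n); f["obs"]=s; return f
def px2w(f,uv,z):
    e,M=cam(f); d=M@np.array([(uv[0]-f["cx"])/f["fx"],(uv[1]-f["cy"])/f["fy"],1.]); return e+d*(z-e[2])/d[2]
def w2px(f,p):
    e,M=cam(f); c=M.T@(np.array(p)-e); return np.array([f["cx"]+f["fx"]*c[0]/c[2], f["cy"]+f["fy"]*c[1]/c[2]])
E
python3 - <<'E'
from h import *
f=grab("top")
for n,uv,z in [("axis",(228,224),.028),("ptr",(275,213),.011),("label",(204,204),.1),("post",(248,246),.09),("head",(436,241),.035),("tail",(456,275),.03),("pad",(391,182),.008),("batt",(343,253),.045),("case",(390,245),.025),("tub",(313,142),.07)]:
    print(n,px2w(f,uv,z).round(4))
im=f["color"][:,:,::-1]
a=cv2.resize(im[180:270,180:300],None,fx=5,fy=5,interpolation=cv2.INTER_CUBIC)
b=cv2.resize(im[150:290,350:480],None,fx=450/140,fy=450/140,interpolation=cv2.INTER_CUBIC)[:, :190*2]
b=cv2.resize(im[225:285,415:475],None,fx=450/60,fy=450/60,interpolation=cv2.INTER_CUBIC)
cv2.imwrite("pics/c0.png",np.hstack([a,b])[:, :]) if a.shape[1]+b.shape[1]<=800 else cv2.imwrite("pics/c0.png",cv2.resize(np.hstack([a,b]),None,fx=.75,fy=.75))
print(a.shape,b.shape)
E
```

```text
axis [0.5297 0.25   0.028 ]
ptr [0.5629 0.1238 0.011 ]
label [0.5816 0.3002 0.1   ]
post [0.4754 0.1842 0.09  ]
head [ 0.4981 -0.3147  0.035 ]
tail [ 0.4078 -0.3708  0.03  ]
pad [ 0.6564 -0.195   0.008 ]
batt [ 0.4602 -0.0649  0.045 ]
case [ 0.4836 -0.1929  0.025 ]
tub [0.7536 0.0223 0.07  ]
(450, 600, 3) (450, 450, 3)
```

View pics/c0.png

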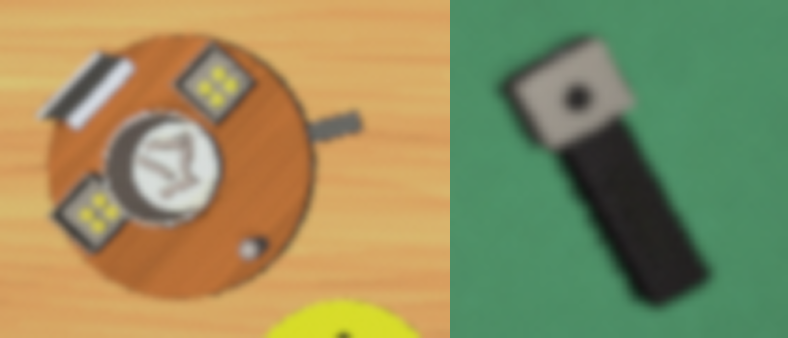

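Both crops are sharp. The disc centre is at about (228.3,224.3) px, the pointer tip at (276,212.5) and the post top at (246.7,246). The scanner head's top face centres on about (437.2,241.7), and its tail end is near (456,275.5).

```bash
cat >> h.py <<'E'
def delta(pos,yaw_deg,rp=(180,0)):
    s=observe(); Rt=R.from_euler("xyz",s["tool_rot"]); Rg=R.from_euler("xyz",[rp[0],rp[1],yaw_deg],degrees=True)
    d=Rt.inv().apply(np.array(pos)-s["position"]); r=(Rt.inv()*Rg).as_rotvec(degrees=True)
    print("clk",round(s["clock"],2),"shift",d.round(4),"turn",r.round(2),"rows>=",np.ceil(max(np.linalg.norm(d)/.0417,np.linalg.norm(r)/7.16)))
E
python3 - <<'E'
from h import *
f=grab("top")
C=lambda x,y:(180+x/3.75-.4,180+y/3.75-.4)
S=lambda x,y:(415+(x-450)/5.625-.4,225+y/5.625-.4)
ax=px2w(f,C(181,166),.026); print("axis",ax)
for n,p,z in [("ptip",C(360,122),.010),("post",C(249,249),.09),("plate",C(85,88),.108),("bin1",C(216,84),.06),("bin2",C(97,211),.06),("tub",C(165,166),.096)]:
    w=px2w(f,p,z)-ax; print(n,np.hypot(*w[:2]),np.degrees(np.arctan2(w[1],w[0])))
q=[px2w(f,S(*p),.037) for p in [(515,83),(598,38),(635,103),(553,150)]]
print("head",np.mean(q,0),[np.linalg.norm(q[i]-q[(i+1)%4]) for i in range(4)])
t=np.mean([px2w(f,S(*p),.031) for p in [(638,300),(708,268)]],0);print("tail",t)
h=np.mean(q,0);d=(h-t)[:2];print(np.hypot(*d),np.degrees(np.arctan2(d[1],d[0])))
print("fwd dir head edges",[np.degrees(np.arctan2(*(a-b)[:2][::-1])) for a,b in [(q[0],q[3]),(q[1],q[2])]])
# pad: dark blob
im=f["color"].astype(int); m=(im.sum(2)<110).astype(np.uint8); m[:155]=0;m[205:]=0;m[:,:350]=0;m[:,435:]=0
c=max(cv2.findContours(m,0,1)[0],key=cv2.contourArea); b=cv2.boxPoints(cv2.minAreaRect(c)); 
w=np.array([px2w(f,p,.008) for p in b]);print("pad",w.mean(0),np.linalg.norm(np.diff(w,axis=0),axis=1),w[:,:2].round(3).tolist())
a=np.radians(-75.3);
E
```

```text
axis [0.53005824 0.2507842  0.026     ]
ptip 0.13328163891247066 -74.62813813529742
post 0.08228837485492928 -131.76983285485147
plate 0.07474570882305018 44.107282231510304
bin1 0.06668538002947297 -26.494086493264344
bin2 0.061765023316478575 121.9279269742476
tub 0.0026950572340842865 -61.270015999862196
head [ 0.4976177  -0.31657756  0.037     ] [np.float64(0.04516719544243514), np.float64(0.03546534913646015), np.float64(0.04516901431531216), np.float64(0.03652250201745679)]
tail [ 0.40759491 -0.36585196  0.031     ]
0.10262587597464862 28.694304392224076
fwd dir head edges [np.float64(30.520434013365232), np.float64(30.52419100196404)]
pad [ 0.65736226 -0.19369617  0.008     ] [0.16630227 0.07672027 0.16591587] [[0.684, -0.106], [0.707, -0.271], [0.63, -0.281], [0.608, -0.116]]
```

```bash
python3 -c "
from h import *
delta([.5,-.25,.23],88)"
```

```text
clk 0.2 shift [ 0.3671 -0.2032  0.0011] turn [-3.000e-02 -2.000e-02 -6.561e+01] rows>= 11.0
```

Call:
{"name": "send_rows", "arguments": {"plan": "0.367 -0.203 0 0 0 -65.6 0.04;0.367 -0.203 0 0 0 -65.6 0.04;0.367 -0.203 0 0 0 -65.6 0.04;0.367 -0.203 0 0 0 -65.6 0.04;0.367 -0.203 0 0 0 -65.6 0.04;0.367 -0.203 0 0 0 -65.6 0.04;0.367 -0.203 0 0 0 -65.6 0.04;0.367 -0.203 0 0 0 -65.6 0.04;0.367 -0.203 0 0 0 -65.6 0.04;0.367 -0.203 0 0 0 -65.6 0.04"}}

```text
clock: 1.03
position: [0.4992, -0.2509, 0.2314]
tool_rot: [3.141, 0.0, 1.544]
force: [-0.0, -1.3, 1.5]
grip_width: 0.0399
finger_force: 0.0
```

```bash
python3 -c "
from h import *
print(observe()['qpos'])
delta([.5,.05,.23],157)"
```

```text
[ 0.6560075   0.43929067 -0.40256433  1.76263787  0.20202528  0.9802576
  0.14752661]
clk 1.03 shift [ 0.3008 -0.0073  0.0014] turn [ 0.000e+00  1.000e-02 -6.855e+01] rows>= 10.0
```

Call:
{"name": "send_rows", "arguments": {"plan": "0.3 -0.007 0 0 0 -68.5 0.04;0.3 -0.007 0 0 0 -68.5 0.04;0.3 -0.007 0 0 0 -68.5 0.04;0.3 -0.007 0 0 0 -68.5 0.04;0.3 -0.007 0 0 0 -68.5 0.04;0.3 -0.007 0 0 0 -68.5 0.04;0.3 -0.007 0 0 0 -68.5 0.04;0.3 -0.007 0 0 0 -68.5 0.04;0.3 -0.007 0 0 0 -68.5 0.04;0.3 -0.007 0 0 0 -68.5 0.04"}}

```text
clock: 1.87
position: [0.5018, 0.0487, 0.2313]
tool_rot: [3.141, -0.0, 2.741]
force: [0.6, -0.6, 0.3]
grip_width: 0.0399
finger_force: 0.0
```

```bash
python3 -c "
from h import *
print(observe()['qpos'])
delta([.474,.19,.23],-132.5)
f=grab('wrist');cv2.imwrite('pics/w1.png',f['color'][:,:,::-1])
print(f['tool_from_camera'],f['fx'],f['cx'],f['cy'])
for p in [(.53,.251,.026),(.564,.121,.011),(.474,.19,.09)]: print(w2px(f,p))"
```

```text
[ 0.37556819  0.41577764 -0.76735237  1.88497439  0.34477572  0.97737913
  0.62420062]
clk 1.87 shift [0.0807 0.1193 0.0013] turn [ 1.000e-02 -0.000e+00 -7.047e+01] rows>= 10.0
[[-1.60652039e-03 -9.62483859e-01 -2.71334184e-01  6.68433200e-02]
 [ 9.99998709e-01 -1.54967979e-03 -4.23745094e-04 -1.26633298e-04]
 [-1.26332881e-05 -2.71334515e-01  9.62485107e-01 -1.43480205e-01]
 [ 0.00000000e+00  0.00000000e+00  0.00000000e+00  1.00000000e+00]] 341.5368058585782 319.8822915668357 195.5404282372773
[518.57038284 113.45311919]
[402.65074079 189.64190176]
[470.73501587  80.80229524]
```

View pics/w1.png

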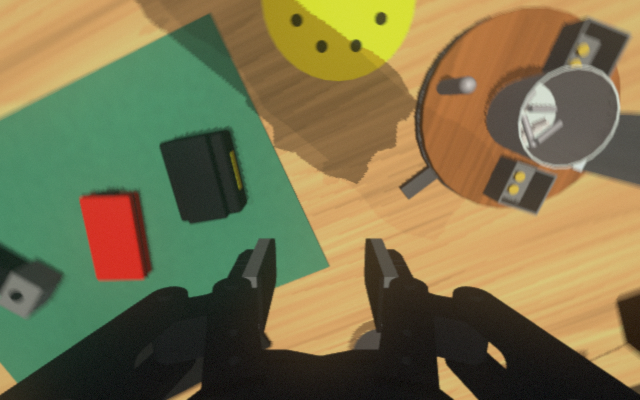

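The wrist view shows the post top at (467,85) and the pointer's outer end at (405,192). Both are within a few pixels of the prediction.

```bash
python3 -c "
from h import *
f=grab('wrist')
print('post',px2w(f,(467,85),.09),'ptip',px2w(f,(405,192),.011),'ptr base',px2w(f,(430,173),.011),'disc',px2w(f,(521,107),.026))
delta([.476,.188,.2],-134.5)"
```

```text
post [0.47565591 0.18557735 0.09      ] ptip [0.56736653 0.12184334 0.011     ] ptr base [0.55772501 0.15385298 0.011     ] disc [0.52446913 0.25397596 0.026     ]
clk 1.97 shift [0.0795 0.1186 0.0312] turn [ 2.000e-02 -2.000e-02 -6.892e+01] rows>= 10.0
```

Call:
{"name": "send_rows", "arguments": {"plan": "0.079 0.119 0.031 0 0 -71 0.04;0.079 0.119 0.031 0 0 -71 0.04;0.079 0.119 0.031 0 0 -71 0.04;0.079 0.119 0.031 0 0 -71 0.04;0.079 0.119 0.031 0 0 -71 0.04;0.079 0.119 0.031 0 0 -71 0.04;0.079 0.119 0.031 0 0 -71 0.04;0.079 0.119 0.031 0 0 -71 0.04;0.079 0.119 0.031 0 0 -71 0.04;0.079 0.119 0.031 0 0 -71 0.04"}}

```text
clock: 2.8
position: [0.477, 0.1878, 0.2002]
tool_rot: [-3.141, -0.0, -2.31]
force: [-0.5, -0.1, 0.8]
grip_width: 0.0401
finger_force: 0.0
```

```bash
python3 -c "
from h import *
print(observe()['qpos'])
delta([.4755,.187,.058],-131.5)
f=grab('wrist');cv2.imwrite('pics/w2.png',f['color'][:,:,::-1])
for p in [(.53,.251,.026),(.566,.122,.011),(.4755,.187,.09)]: print(w2px(f,p))"
```

```text
[ 0.26860384  0.57828326 -1.05542473  1.88939812  0.58966033  1.02647389
  1.36073058]
clk 2.8 shift [0.0016 0.0006 0.1422] turn [-0.01 -0.02 -0.88] rows>= 4.0
[325.39734864 253.58590326]
[211.9507827  182.17546833]
[323.1789525  189.47414834]
```

View pics/w2.png

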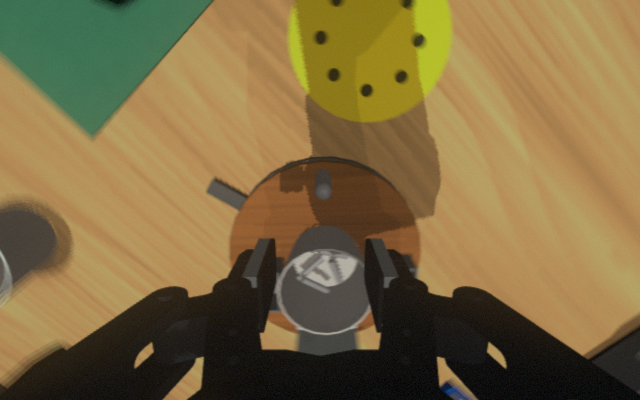

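The post top is at (323,190), exactly as predicted, and the pointer tip is at (211,186). I'll descend around the post and close to a loose fit.

Call:
{"name": "send_rows", "arguments": {"plan": "-0.001 0 0.04 0 0 0 0.04;0 0 0.08 0 0 0 0.04;0.001 0 0.11 0 0 0 0.04;0.001 0 0.142 0 0 0 0.04;0.001 0 0.142 0 0 0 0.02;0.001 0 0.142 0 0 0 0.018;0.001 0 0.142 0 0 0 0.018;0.001 0 0.142 0 0 0 0.018"}}

```text
clock: 3.52
position: [0.4771, 0.1878, 0.0601]
tool_rot: [-3.141, 0.002, -2.314]
force: [-0.8, 1.0, 0.3]
grip_width: 0.0181
finger_force: 0.5
```

```bash
cat > arc.py <<'E'
from h import *
import sys
# arc waypoints: post angle from a0 to a1 in 10 rows about axis; relative to current commanded (assume = measured)
ax=np.array([.530,.251]); s=observe(); Rt=R.from_euler("xyz",s["tool_rot"])
p=s["position"]; v=p[:2]-ax; print("clk",s["clock"],"now r",np.hypot(*v),"ang",np.degrees(np.arctan2(v[1],v[0])),"f",s["force"].round(1),"q",s["qpos"].round(2))
a0=np.degrees(np.arctan2(v[1],v[0])); a1=float(sys.argv[1]); n=int(sys.argv[2])
rows=[]
for i in range(1,n+1):
    a=np.radians(a0+(a1-a0)*i/n); q=np.r_[ax+.083*np.array([np.cos(a),np.sin(a)]),p[2]]
    d=Rt.inv().apply(q-p); rows.append(f"{d[0]:.4f} {d[1]:.4f} 0 0 0 {-(np.degrees(a)-a0):.1f} 0.018")
print(";".join(rows))
E
python3 arc.py -182 10
```

```text
clk 3.5167 now r 0.0823847147523411 ang -129.9527659297842 f [-0.8  1.   0.3] q [ 0.13  0.76 -0.87  1.99  0.84  0.79  1.16]
0.0006 0.0075 0 0 0 5.2 0.018;-0.0001 0.0150 0 0 0 10.4 0.018;-0.0014 0.0224 0 0 0 15.6 0.018;-0.0034 0.0297 0 0 0 20.8 0.018;-0.0061 0.0367 0 0 0 26.0 0.018;-0.0094 0.0435 0 0 0 31.2 0.018;-0.0133 0.0500 0 0 0 36.4 0.018;-0.0178 0.0560 0 0 0 41.6 0.018;-0.0228 0.0617 0 0 0 46.8 0.018;-0.0283 0.0668 0 0 0 52.0 0.018
```

Call:
{"name": "send_rows", "arguments": {"plan": "0.0006 0.0075 0 0 0 5 0.018;0 0.015 0 0 0 10 0.018;-0.0014 0.0224 0 0 0 15.5 0.018;-0.0034 0.0297 0 0 0 20.5 0.018;-0.006 0.0367 0 0 0 25.5 0.018;-0.0094 0.0435 0 0 0 31 0.018;-0.0133 0.05 0 0 0 36 0.018;-0.0178 0.056 0 0 0 41 0.018;-0.0228 0.0617 0 0 0 46 0.018;-0.0283 0.0668 0 0 0 51 0.018"}}

```text
clock: 4.35
position: [0.4467, 0.2539, 0.06]
tool_rot: [3.141, 0.002, 3.075]
force: [-1.1, -0.9, 0.2]
grip_width: 0.0184
finger_force: 0.7
```

```bash
python3 arc.py 140 10; sed -i 's/^a0=\(.*\); a1=/a0=\1; a0+=360*(a0<0); a1=/' arc.py; echo; python3 arc.py 140 8
```

```text
clk 4.35 now r 0.08339917209346356 ang 178.0284281820339 f [-1.1 -0.9  0.2] q [-0.14  0.69 -0.67  1.99  0.68  0.69  0.26]
-0.0004 0.0055 0 0 0 3.8 0.018;-0.0008 0.0110 0 0 0 7.6 0.018;-0.0015 0.0165 0 0 0 11.4 0.018;-0.0026 0.0219 0 0 0 15.2 0.018;-0.0040 0.0272 0 0 0 19.0 0.018;-0.0058 0.0324 0 0 0 22.8 0.018;-0.0080 0.0375 0 0 0 26.6 0.018;-0.0104 0.0424 0 0 0 30.4 0.018;-0.0132 0.0471 0 0 0 34.2 0.018;-0.0163 0.0517 0 0 0 38.0 0.018

clk 4.35 now r 0.08339917209346356 ang 178.0284281820339 f [-1.1 -0.9  0.2] q [-0.14  0.69 -0.67  1.99  0.68  0.69  0.26]
-0.0005 0.0069 0 0 0 4.8 0.018;-0.0011 0.0138 0 0 0 9.5 0.018;-0.0023 0.0205 0 0 0 14.3 0.018;-0.0040 0.0272 0 0 0 19.0 0.018;-0.0063 0.0337 0 0 0 23.8 0.018;-0.0092 0.0400 0 0 0 28.5 0.018;-0.0125 0.0460 0 0 0 33.3 0.018;-0.0163 0.0517 0 0 0 38.0 0.018
```

Call:
{"name": "send_rows", "arguments": {"plan": "-0.0004 0.0055 0 0 0 4 0.018;-0.0008 0.011 0 0 0 7.5 0.018;-0.0015 0.0165 0 0 0 11.5 0.018;-0.0026 0.0219 0 0 0 15 0.018;-0.004 0.0272 0 0 0 19 0.018;-0.0058 0.0324 0 0 0 23 0.018;-0.008 0.0375 0 0 0 26.5 0.018;-0.0104 0.0424 0 0 0 30.5 0.018;-0.0132 0.0471 0 0 0 34 0.018;-0.0163 0.0517 0 0 0 38 0.018"}}

```text
clock: 5.18
position: [0.4661, 0.3047, 0.06]
tool_rot: [3.14, -0.0, 2.413]
force: [-1.5, -0.7, -0.5]
grip_width: 0.0181
finger_force: 0.6
```

```bash
python3 arc.py 107 10
python3 - <<'E'
from h import *
f=grab("top"); im=f["color"][:,:,::-1]
cv2.imwrite("pics/t3.png",cv2.resize(im[170:280,170:300],None,fx=5,fy=5,interpolation=cv2.INTER_CUBIC))
E
```

```text
clk 5.1833 now r 0.08346938693008052 ang 139.93966763374118 f [-1.5 -0.7 -0.5] q [-0.32  0.7  -0.51  1.89  0.52  0.68 -0.3 ]
-0.0005 0.0048 0 0 0 3.3 0.018;-0.0007 0.0095 0 0 0 6.6 0.018;-0.0013 0.0143 0 0 0 9.9 0.018;-0.0021 0.0190 0 0 0 13.2 0.018;-0.0032 0.0236 0 0 0 16.5 0.018;-0.0045 0.0282 0 0 0 19.8 0.018;-0.0061 0.0327 0 0 0 23.1 0.018;-0.0080 0.0371 0 0 0 26.4 0.018;-0.0101 0.0414 0 0 0 29.6 0.018;-0.0125 0.0455 0 0 0 32.9 0.018
```

View pics/t3.png

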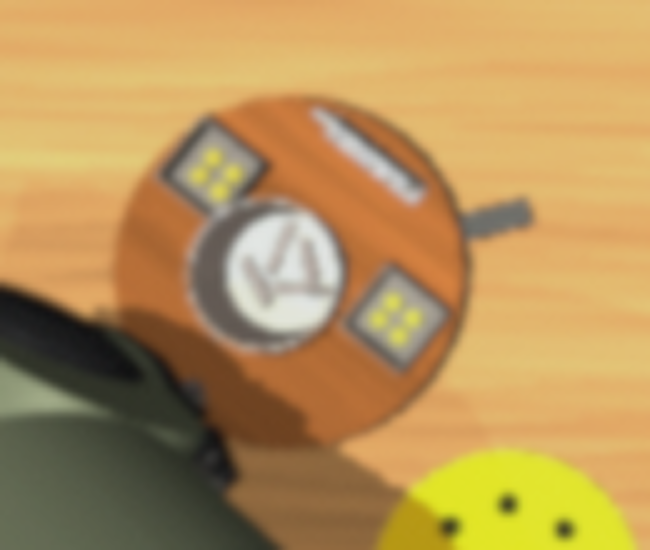

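The carousel is turning with the tool. The label plate is at about (370,155) in the crop and the pointer is at (466-533, 213-228). Now the last 35°.

Call:
{"name": "send_rows", "arguments": {"plan": "-0.0005 0.0048 0 0 0 3.5 0.018;-0.0007 0.0095 0 0 0 6.5 0.018;-0.0013 0.0143 0 0 0 10 0.018;-0.0021 0.019 0 0 0 13 0.018;-0.0032 0.0236 0 0 0 16.5 0.018;-0.0045 0.0282 0 0 0 20 0.018;-0.0061 0.0327 0 0 0 23 0.018;-0.008 0.0371 0 0 0 26.5 0.018;-0.0101 0.0414 0 0 0 29.5 0.018;-0.0125 0.0455 0 0 0 33 0.018"}}

```text
clock: 6.07
position: [0.5054, 0.3304, 0.0598]
tool_rot: [3.14, -0.002, 1.84]
force: [-2.2, 0.5, -0.8]
grip_width: 0.0179
finger_force: 0.6
```

```bash
python3 arc.py 104.5 3
python3 - <<'E'
from h import *
f=grab("top"); im=f["color"][:,:,::-1]
cv2.imwrite("pics/t4.png",cv2.resize(im[175:275,180:290],None,fx=6,fy=6,interpolation=cv2.INTER_CUBIC))
E
```

```text
clk 6.0667 now r 0.08316227557109043 ang 107.21741508405698 f [-2.2  0.5 -0.8] q [-0.43  0.73 -0.37  1.77  0.37  0.71 -0.72]
-0.0001 0.0013 0 0 0 0.9 0.018;-0.0001 0.0026 0 0 0 1.8 0.018;-0.0001 0.0039 0 0 0 2.7 0.018
```

View pics/t4.png

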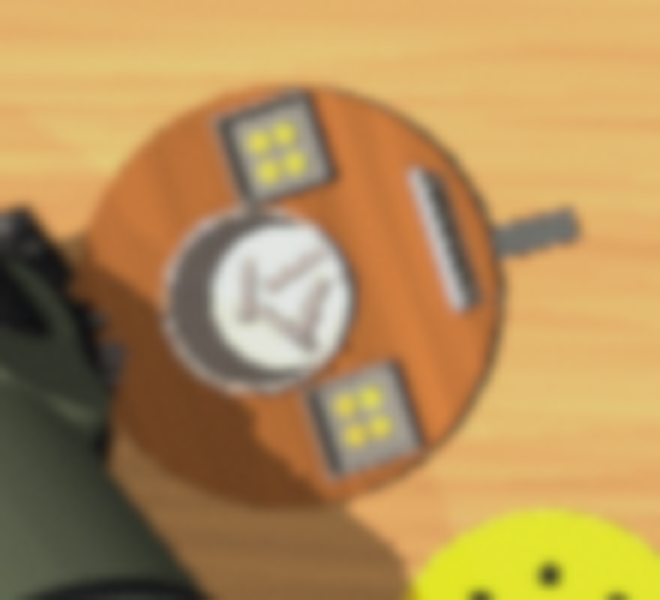

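The label is nearly at the pointer. In the crop, the bin centres are at (277,153) and (365,418), the plate top runs from (418,170) to (467,308), and the pointer tip is at (576,226).

Run:
```python
from h import *
f=grab("top"); C=lambda x,y:(180+x/6-.42,175+y/6-.42)
ang=lambda v:np.degrees(np.arctan2(v[1],v[0]))
ax=px2w(f,C(293,296),.026); t=px2w(f,C(576,226),.010); b=px2w(f,C(500,242),.010); print(ax,"ptr",ang(t-ax),ang(t-b),np.hypot(*(t-ax)[:2]))
v=px2w(f,C(277,153),.058)-px2w(f,C(365,418),.058); print("bins->label",ang(v)-90,np.hypot(*v[:2]))
v=px2w(f,C(418,170),.108)-px2w(f,C(467,308),.108); print("plate->label",ang(v)-90,np.hypot(*v[:2]))
m=(px2w(f,C(418,170),.108)+px2w(f,C(467,308),.108))/2-ax; print("plate mid",ang(m),np.hypot(*m[:2]))
```

```text
[0.52996767 0.24927841 0.026     ] ptr -74.54317286380726 -76.74574896321907 0.131725149097989
bins->label -69.83368587618341 0.12445869880597023
plate->label -68.76622375862868 0.06273587655014479
plate mid -70.63493954481251 0.08383760856255504
```

Call:
{"name": "send_rows", "arguments": {"plan": "0 0.002 0 0 0 1.5 0.018;-0.0001 0.004 0 0 0 2.5 0.018;-0.0002 0.0055 0 0 0 4 0.018;-0.0003 0.007 0 0 0 4.5 0.018;-0.0003 0.007 0 0 0 4.5 0.018;-0.0003 0.007 0 0 0 4.5 0.018;-0.0003 0.007 0 0 0 4.5 0.018"}}

```text
clock: 6.75
position: [0.5119, 0.3314, 0.0583]
tool_rot: [-3.142, 0.0, 1.763]
force: [1.1, 0.1, -0.1]
grip_width: 0.0179
finger_force: 0.0
```

Call:
{"name": "send_rows", "arguments": {"plan": "0 -0.0015 0 0 0 0 0.03;0 -0.0015 0 0 0 0 0.034;0 -0.0015 -0.01 0 0 0 0.034;0 -0.0015 -0.05 0 0 0 0.034;0 -0.0015 -0.09 0 0 0 0.034;0 -0.0015 -0.13 0 0 0 0.034;0 -0.0015 -0.14 0 0 0 0.05;-0.04 0 -0.14 0 0 0 0.06;-0.08 0 -0.14 0 0 0 0.06;-0.12 0 -0.14 0 0 0 0.06"}}

```text
clock: 7.58
position: [0.5348, 0.2125, 0.1992]
tool_rot: [3.14, -0.0, 1.764]
force: [1.4, -0.3, 0.1]
grip_width: 0.0602
finger_force: 0.0
```

Run:
```python
from h import *
print(observe()["qpos"].round(2)); delta([.5,.1,.22],90); delta([.49,-.1,.25],60); 
f=grab("top"); im=f["color"][:,:,::-1]
cv2.imwrite("pics/t5.png",cv2.resize(im[175:275,180:290],None,fx=6,fy=6,interpolation=cv2.INTER_CUBIC))
```

```text
[-0.19  0.5  -0.41  1.75  0.24  0.93 -0.5 ]
clk 7.58 shift [-0.1037 -0.0557 -0.0208] turn [ 6.000e-02 -1.000e-02  1.107e+01] rows>= 3.0
clk 7.58 shift [-0.2981 -0.1039 -0.0509] turn [ 6.000e-02 -3.000e-02  4.107e+01] rows>= 8.0
```

View pics/t5.png

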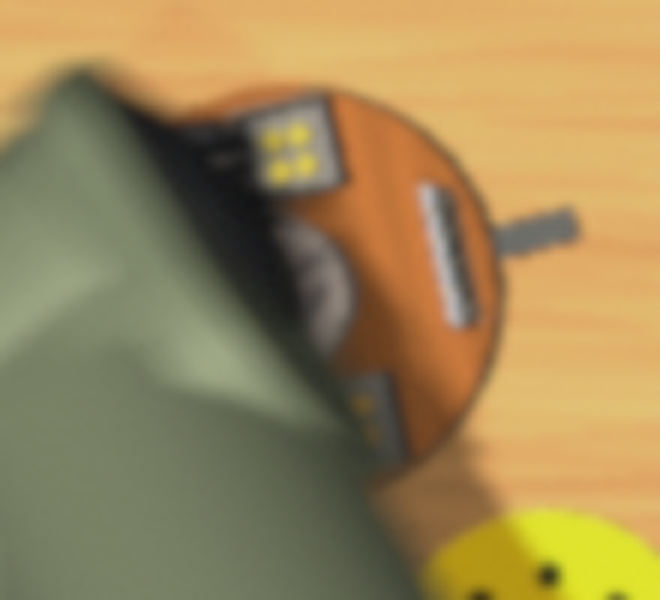

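The plate top now runs from (432,185) to (466,327), and its middle lies on the pointer line to within about 1.5 crop pixels. Next is the scanner.

Call:
{"name": "send_rows", "arguments": {"plan": "-0.298 -0.104 -0.03 0 0 41 0.085;-0.298 -0.104 -0.03 0 0 41 0.085;-0.298 -0.104 -0.03 0 0 41 0.085;-0.298 -0.104 -0.03 0 0 41 0.085;-0.298 -0.104 -0.03 0 0 41 0.085;-0.298 -0.104 -0.03 0 0 41 0.085;-0.298 -0.104 -0.03 0 0 41 0.085;-0.298 -0.104 -0.03 0 0 41 0.085;-0.298 -0.104 -0.03 0 0 41 0.085;-0.298 -0.104 -0.03 0 0 41 0.085"}}

```text
clock: 8.47
position: [0.4893, -0.0999, 0.229]
tool_rot: [3.141, -0.0, 1.044]
force: [0.1, 1.3, 0.2]
grip_width: 0.0849
finger_force: 0.0
```

```bash
cat > car.py <<'E'
from h import *
# label angle from scene/top by projecting the model: compare edge of plate -> fit angle by template: bright plate-top pixels
f=grab("top"); im=f["color"].astype(int)
ax=np.array([.530,.2495])
hsv=cv2.cvtColor(f["color"],cv2.COLOR_RGB2HSV)
# yellow bits in bins
m=((hsv[:,:,0]>20)&(hsv[:,:,0]<35)&(hsv[:,:,1]>120)&(hsv[:,:,2]>130)).astype(np.uint8)
c=w2px(f,[.53,.25,.05]); n,l,st,ce=cv2.connectedComponentsWithStats(m)
pts=[(ce[i],st[i,4]) for i in range(1,n) if np.hypot(*(ce[i]-c))<34]
for p,a in pts:
    w=px2w(f,p,.055)[:2]-ax; print(p.round(1),a,np.hypot(*w).round(4),np.degrees(np.arctan2(w[1],w[0])).round(1))
g=[p for p,a in pts if a<60]
# plate: low-saturation pixels near radius .085
P=[]
for v in range(int(c[1])-35,int(c[1])+35):
    for u in range(int(c[0])-35,int(c[0])+36):
        if hsv[v,u,1]<75:
            w=px2w(f,(u,v),.108)[:2]-ax; r=np.hypot(*w); a=np.degrees(np.arctan2(w[1],w[0]))
            if .075<r<.098 and -110<a<-40: P.append(w)
P=np.array(P); m=P.mean(0); ev=np.linalg.svd(P-m)[2][1]; ev*=np.sign(ev@m)
print("plate n",len(P),"mid ang",np.degrees(np.arctan2(m[1],m[0])),np.hypot(*m),"normal",np.degrees(np.arctan2(ev[1],ev[0])))
E
python3 car.py; python3 -c "
from h import *
delta([.465,-.33,.20],29.5)"
```

```text
[227.3 197.6] 13 0.071 -0.5
[230.5 202. ] 6 0.0602 -9.1
[226.7 203. ] 7 0.0565 0.5
[239.8 242.2] 6 0.0606 -141.3
[235.8 243.2] 6 0.0572 -151.5
[238.8 247.7] 13 0.0716 -150.1
plate n 98 mid ang -75.5483326977333 0.0839293016788159 normal -74.93835792146294
clk 8.52 shift [-0.2127  0.0946  0.0287] turn [ 1.000e-02 -4.000e-02  3.046e+01] rows>= 6.0
```

The label is at about -75.3° and the pointer at about -75°, so the carousel is aligned.

Call:
{"name": "send_rows", "arguments": {"plan": "-0.2125 0.0945 0.029 0 0 30.5 0.085;-0.2125 0.0945 0.029 0 0 30.5 0.085;-0.2125 0.0945 0.029 0 0 30.5 0.085;-0.2125 0.0945 0.029 0 0 30.5 0.085;-0.2125 0.0945 0.029 0 0 30.5 0.085;-0.2125 0.0945 0.029 0 0 30.5 0.085;-0.2125 0.0945 0.029 0 0 30.5 0.085;-0.2125 0.0945 0.029 0 0 30.5 0.085"}}

```text
clock: 9.18
position: [0.4653, -0.3297, 0.1988]
tool_rot: [-3.141, 0.0, 0.515]
force: [0.3, 0.9, 0.2]
grip_width: 0.0854
finger_force: 0.0
```

Run:
```python
from h import *
f=grab("wrist"); im=f["color"][:,:,::-1].copy()
yaw=np.radians(29.5);c,s=np.cos(yaw),np.sin(yaw);o=np.array([.4576,-.339])
P=lambda x,y,z:w2px(f,[o[0]+c*x-s*y,o[1]+s*x+c*y,z])
for x,y,z in [(.065,.024,.037),(.065,-.024,.037),(.027,.024,.037),(.027,-.024,.037),(-.065,.017,.031),(-.065,-.017,.031)]:
    p=P(x,y,z); print((x,y),p.round(1)); cv2.circle(im,tuple(int(t) for t in p),2,(0,0,255),-1)
cv2.imwrite("pics/w6.png",im)
```

```text
(0.065, 0.024) [295.6 118.5]
(0.065, -0.024) [350.6 118.4]
(0.027, 0.024) [296.5 161.6]
(0.027, -0.024) [349.6 161.5]
(-0.065, 0.017) [305.9 252.2]
(-0.065, -0.017) [340.1 252.2]
```

View pics/w6.png

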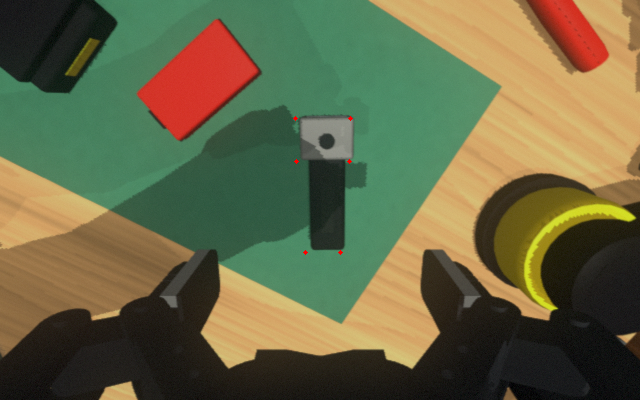

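The scanner lies upright with its axis along the image columns. The head spans (299-353, 117-159) and the tail is at row 248, about 3 px right of the prediction, so I corrected the origin to (0.461,-0.340).

```bash
python3 -c "
from h import *
delta([.4677,-.3365,.007],29.5)"
```

```text
clk 9.23 shift [-0.0023  0.008   0.1921] turn [-0.06 -0.02  0.08] rows>= 5.0
```

Call:
{"name": "send_rows", "arguments": {"plan": "-0.002 0.007 0.04 0 0 0 0.085;-0.002 0.007 0.08 0 0 0 0.085;-0.002 0.007 0.12 0 0 0 0.085;-0.002 0.007 0.15 0 0 0 0.085;-0.002 0.007 0.175 0 0 0 0.085;-0.002 0.007 0.192 0 0 0 0.085;-0.002 0.007 0.192 0 0 0 0.06;-0.002 0.007 0.192 0 0 0 0.045;-0.002 0.007 0.192 0 0 0 0.03;-0.002 0.007 0.192 0 0 0 0.025", "grip_force": 30}}

```text
clock: 10.07
position: [0.4678, -0.337, 0.0089]
tool_rot: [3.14, -0.001, 0.515]
force: [-0.2, -0.1, 0.6]
grip_width: 0.0381
finger_force: 0.0
```

Call:
{"name": "send_rows", "arguments": {"plan": "0 0 0 0 0 0 0.02;0 0 0 0 0 0 0.02;0 0 -0.01 0 0 0 0.02;0 0 -0.03 0 0 0 0.02;0 0 -0.06 0 0 0 0.02;0 0 -0.09 0 0 0 0.02;0 0 -0.12 0 0 0 0.02;0 0 -0.12 0 0 0 0.02", "grip_force": 40}}

```text
clock: 10.73
position: [0.4688, -0.3386, 0.1339]
tool_rot: [3.134, -0.004, 0.514]
force: [1.5, -1.6, -1.2]
grip_width: 0.033
finger_force: 40.8
```

```bash
cat > scan.py <<'E'
from h import *
s=observe(); print(s["grip_width"],s["finger_force"],s["position"],s["tool_rot"])
f=grab("wrist"); cv2.imwrite("pics/w7.png",f["color"][:,:,::-1])
# grey head top: brightness profile
im=cv2.cvtColor(f["color"],cv2.COLOR_RGB2HSV)
m=((im[:,:,1]<45)&(im[:,:,2]>70)).astype(np.uint8); m[:, :250]=0; m[:,400:]=0; m[330:]=0
n,l,st,ce=cv2.connectedComponentsWithStats(m)
for i in range(1,n):
    if st[i,4]>300: print(st[i],ce[i], cv2.minAreaRect(np.argwhere(l==i)[:,::-1].astype(np.float32)))
E
python3 scan.py
```

```text
0.033029633424714794 40.79222023487091 [ 0.46884013 -0.33864679  0.13390203] [ 3.13434263 -0.00407988  0.51420964]
[  250   133   139   154 14182] [319.49259625 191.73868284] ((319.0, 209.5), (153.0, 138.0), 90.0)
```

```bash
python3 -c "
from h import *
delta([.5872,.0334,.15],104.8)"
```

```text
clk 10.78 shift [ 0.2865 -0.2647 -0.0192] turn [ 3.700e-01  5.000e-02 -7.532e+01] rows>= 11.0
```

Call:
{"name": "send_rows", "arguments": {"plan": "0.02 -0.02 -0.019 0 0 -6 0.02;0.045 -0.042 -0.019 0 0 -12 0.02;0.07 -0.065 -0.019 0 0 -18 0.02;0.095 -0.088 -0.019 0 0 -24 0.02;0.12 -0.111 -0.019 0 0 -30 0.02;0.145 -0.134 -0.019 0 0 -36 0.02;0.17 -0.157 -0.019 0 0 -42 0.02;0.195 -0.18 -0.019 0 0 -48 0.02;0.22 -0.2 -0.019 0 0 -54 0.02;0.24 -0.22 -0.019 0 0 -60 0.02"}}

```text
clock: 11.62
position: [0.5677, -0.0252, 0.1462]
tool_rot: [3.142, -0.0, 1.568]
force: [0.6, -0.0, -2.8]
grip_width: 0.0331
finger_force: 40.7
```

```bash
python3 -c "
from h import *
delta([.5872,.0334,.10],104.8)"
```

```text
clk 11.62 shift [0.0587 0.0193 0.0463] turn [  0.    -0.02 -14.97] rows>= 3.0
```

Call:
{"name": "send_rows", "arguments": {"plan": "0.012 0.004 0.01 0 0 -3 0.02;0.025 0.008 0.02 0 0 -6 0.02;0.037 0.012 0.03 0 0 -9 0.02;0.048 0.016 0.04 0 0 -12 0.02;0.056 0.018 0.044 0 0 -14 0.02;0.059 0.019 0.046 0 0 -15 0.02;0.059 0.019 0.046 0 0 -15 0.02;0.059 0.019 0.046 0 0 -15 0.02"}}

```text
clock: 12.28
position: [0.5869, 0.0307, 0.1004]
tool_rot: [-3.141, 0.0, 1.822]
force: [1.1, -0.5, -1.6]
grip_width: 0.0334
finger_force: 40.8
```

Run:
```python
from h import *
delta([.5872,.0334,.0625],104.8)
s=observe()
Rt=R.from_euler("xyz",s["tool_rot"]).as_matrix()
# scanner model in tool frame: origin at tool (-.008,0,+.005) ; z tool = -z scanner, y tool=-y scanner
def model(x,y,z): return s["position"]+Rt@np.array([x-.0079,-y,.0045-z])
tiles=[]
u=np.array([np.cos(np.radians(-75)),np.sin(np.radians(-75))]); ax=np.array([.53,.25])
lab=[np.r_[ax+.089*u+t*np.array([-u[1],u[0]]),z] for t in(-.026,.026) for z in (.056,.094)]
H=[(.065,.024,.034),(.065,-.024,.034),(.027,.024,.034),(.027,-.024,.034),(-.065,.017,.028),(-.065,-.017,.028),(.065,.024,0),(.065,-.024,0)]
for n in("wrist","scene","top"):
    f=grab(n); im=f["color"][:,:,::-1].copy()
    px=[w2px(f,model(*h)) for h in H]; lp=[w2px(f,p) for p in lab]
    if n=="wrist": x0,y0,w,h,k=180,60,266,240,1.5
    else:
        c=np.mean(px[:4]+lp,0).astype(int); w,h,k=(133,100,3) if n=="scene" else (133,100,3); x0,y0=c[0]-w//2,c[1]-h//2
    t=cv2.resize(im[y0:y0+h,x0:x0+w],None,fx=k,fy=k,interpolation=cv2.INTER_CUBIC)
    for p,col in [(p,(0,0,255)) for p in px]+[(p,(255,0,255)) for p in lp]:
        cv2.circle(t,tuple(int((p[i]+.5-(x0,y0)[i])*k) for i in(0,1)),1,col,-1)
    print(n,x0,y0,k,t.shape); tiles.append(t)
H2=360
a=tiles[0]; b=np.vstack([tiles[1][:300],tiles[2][:300]]); W=np.zeros((600,800,3),np.uint8)
W[:a.shape[0],:a.shape[1]]=a; W[:b.shape[0],400:400+b.shape[1]]=b[:,:400]
cv2.imwrite("pics/m8.png",W)
```

```text
clk 12.28 shift [0.0025 0.001  0.0379] turn [-0.01  0.02 -0.38] rows>= 1.0
wrist 180 60 1.5 (360, 399, 3)
scene 276 107 3 (300, 399, 3)
top 209 161 3 (300, 399, 3)
```

View pics/m8.png

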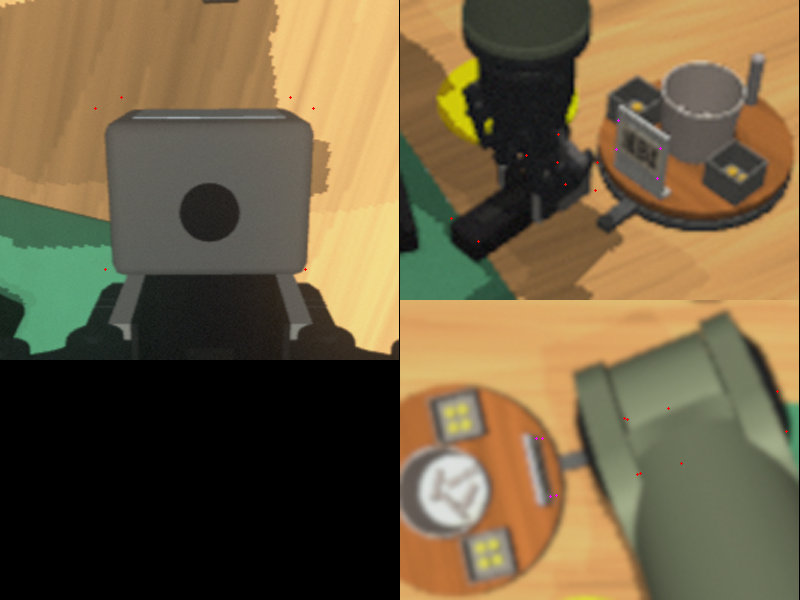

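The montage shows the label at the pointer: the plate is centred on the pointer line in both the scene and top tiles. The scanner is held level in roll and yaw. Its head in the wrist tile spans (107-312, 118-272) against predicted corners of (96-313, 107-269), so I'll fit the in-hand pose numerically.

```bash
cat > fit.py <<'E'
from h import *
from scipy.optimize import least_squares
f=grab("wrist"); s=f["obs"]; T=np.array(f["tool_from_camera"]); g=cv2.GaussianBlur(cv2.cvtColor(f["color"],cv2.COLOR_RGB2GRAY),(3,3),0).astype(float)
def edge(line,lo,hi):
    d=np.abs(np.gradient(line))[lo:hi]; i=d.argmax(); 
    if 0<i<len(d)-1: a,b,c=d[i-1:i+2]; return lo+i+.5*(a-c)/(a-2*b+c+1e-9),d[i]
    return lo+i,d[i]
rows=range(148,234,6); L=[];Rr=[]
for v in rows:
    L.append(edge(g[v],236,268)); Rr.append(edge(g[v],372,404))
print("L",[(round(a,1),int(b)) for a,b in L]); print("R",[(round(a,1),int(b)) for a,b in Rr])
cols=range(280,364,14)
B=[edge(g[:,u],225,255) for u in cols]; F=[edge(g[:,u],125,155) for u in cols]
print("back",[(round(a,1),int(b)) for a,b in B]); print("front",[(round(a,1),int(b)) for a,b in F])
Ti=np.linalg.inv(T)
def proj(pt):
    c=Ti[:3,:3]@pt+Ti[:3,3]; return np.array([f["cx"]+f["fx"]*c[0]/c[2],f["cy"]+f["fy"]*c[1]/c[2]])
def pose(p,x,y,z):  # scanner->tool ; p=[ox,oy,oz,pitch(nose down +),yaw]
    return np.array(p[:3])+R.from_euler("xyz",[0,-p[3],p[4]]).apply([x,-y,-z])
med=lambda e:np.median([a for a,_ in e])
def res(p):
    r=[]
    for side,E in((.024,L),(-.024,Rr)):
        a=proj(pose(p,.029,side,.033)); b=proj(pose(p,.063,side,.033))
        m=[u for u,_ in E]; k=np.polyfit(list(rows),m,1)
        for v in (150,230): r.append(np.interp(v,[b[1],a[1]],[b[0],a[0]])-np.polyval(k,v))
    r.append(proj(pose(p,.027,0,.033))[1]-med(B)); return r
sol=least_squares(res,[-.0079,0,.0045,0,0]); p=sol.x; print("fit",p[:3].round(4),np.degrees(p[3:]).round(2),np.round(sol.fun,2))
for v in(.034,.017,0.): print("pred front row z",v,proj(pose(p,.065,0,v)))
w=pose(p,.065,0,.017); print("window in tool",w.round(4))
E
python3 fit.py
```

```text
L [(np.float64(249.6), 13), (np.float64(249.4), 14), (np.float64(249.8), 15), (np.float64(250.1), 15), (np.float64(250.7), 14), (np.float64(250.9), 14), (np.float64(251.2), 18), (np.float64(251.9), 20), (np.float64(252.0), 20), (np.float64(252.3), 19), (np.float64(255.1), 3), (np.float64(252.3), 4), (np.float64(252.8), 4), (np.float64(253.9), 20), (np.float64(254.1), 18)]
R [(np.float64(388.4), 31), (np.float64(398.1), 14), (np.float64(399.4), 16), (np.float64(398.5), 19), (np.float64(398.7), 22), (np.float64(397.0), 22), (np.float64(397.9), 22), (np.float64(387.1), 33), (np.float64(386.1), 35), (np.float64(385.9), 39), (np.float64(385.6), 37), (np.float64(385.3), 37), (np.float64(385.0), 39), (np.float64(384.7), 40), (np.float64(384.4), 36)]
back [(np.float64(242.6), 16), (np.float64(242.3), 16), (np.float64(242.6), 17), (np.float64(242.4), 16), (np.float64(242.1), 15), (np.float64(242.2), 14)]
front [(np.float64(139.1), 21), (np.float64(139.2), 26), (np.float64(139.2), 26), (np.float64(139.1), 19), (np.float64(139.1), 18), (np.float64(139.0), 20)]
fit [ 0.0003 -0.0006  0.0175] [-19.33   3.9 ] [ 0.  0. -0.  0.  0.]
pred front row z 0.034 [324.45279604 155.86670234]
pred front row z 0.017 [324.95121942 133.07641582]
pred front row z 0.0 [325.3474934  114.95688499]
window in tool [ 0.0558  0.0032 -0.0201]
```

```bash
sed -i 's/372,404/378,393/' fit.py; python3 fit.py | grep -v '^L\|^back\|^front'
```

```text
R [(np.float64(388.4), 32), (np.float64(388.8), 15), (np.float64(388.3), 15), (np.float64(387.8), 15), (np.float64(387.7), 14), (np.float64(387.3), 14), (np.float64(387.0), 16), (np.float64(387.1), 35), (np.float64(386.1), 35), (np.float64(385.8), 39), (np.float64(385.6), 37), (np.float64(385.3), 36), (np.float64(385.0), 39), (np.float64(384.7), 39), (np.float64(384.4), 35)]
fit [-0.0107  0.0011  0.0073] [-0.26 -0.07] [0. 0. 0. 0. 0.]
pred front row z 0.034 [319.01413377 140.18016748]
pred front row z 0.017 [319.09634112 134.92245403]
pred front row z 0.0 [319.16044128 130.82281748]
window in tool [ 0.0542  0.001  -0.01  ]
```

The fit shows the scanner level, with pitch and yaw within 0.3°. The window sits 54 mm ahead of the TCP and about 11 mm above it. I'll lower it to the scan pose and hold.

```bash
python3 -c "
from h import *
delta([.5856,.0358,.0635],104.9)"
```

```text
clk 12.53 shift [ 0.0052 -0.0001  0.0372] turn [ 0.02  0.02 -0.47] rows>= 1.0
```

Call:
{"name": "send_rows", "arguments": {"plan": "0.001 0 0.006 0 0 0 0.02;0.002 0 0.012 0 0 0 0.02;0.003 0 0.018 0 0 0 0.02;0.004 0 0.024 0 0 0 0.02;0.005 0 0.03 0 0 -0.5 0.02;0.005 0 0.034 0 0 -0.5 0.02;0.005 0 0.037 0 0 -0.5 0.02;0.005 0 0.037 0 0 -0.5 0.02;0.005 0 0.037 0 0 -0.5 0.02;0.005 0 0.037 0 0 -0.5 0.02"}}

```text
clock: 13.37
position: [0.5858, 0.0362, 0.0635]
tool_rot: [3.141, 0.0, 1.832]
force: [-0.2, -0.6, -1.5]
grip_width: 0.0335
finger_force: 40.8
```

Call:
{"name": "send_rows", "arguments": {"plan": "0 0 0 0 0 0 0.02;0 0 0 0 0 0 0.02;0 0 0 0 0 0 0.02;0 0 0 0 0 0 0.02;0 0 0 0 0 0 0.02;0 0 0 0 0 0 0.02;0 0 0 0 0 0 0.02;0 0 0 0 0 0 0.02;0 0 0 0 0 0 0.02;0 0 0 0 0 0 0.02"}}

```text
clock: 14.2
position: [0.5857, 0.0362, 0.0633]
tool_rot: [3.142, 0.0, 1.832]
force: [-0.2, 0.2, -2.0]
grip_width: 0.0332
finger_force: 40.8
```

```bash
python3 car.py | tail -1; python3 fit.py | grep 'fit\|window'
python3 - <<'E'
from h import *
s=observe(); print(s["position"],s["tool_rot"],s["finger_force"])
w=s["position"]+R.from_euler("xyz",s["tool_rot"]).apply([.0545,.001,-.0115]); u=np.array([np.cos(np.radians(-75.2)),np.sin(np.radians(-75.2))]); v=w[:2]-[.53,.25]
print("win",w,"dist",v@u-.087,"lat",u[0]*v[1]-u[1]*v[0])
E
```

```text
plate n 98 mid ang -75.5483326977333 0.0839293016788159 normal -74.93835792146294
fit [-0.0123  0.0021  0.0026] [ 4.36 -1.06] [-0.  0.  0. -0. -0.]
window in tool [ 0.0538  0.0009 -0.0094]
[0.58563144 0.03617522 0.06329333] [ 3.14159050e+00 -2.32000882e-05  1.83237134e+00] 40.807090401649475
win [0.57250364 0.08907968 0.07479459] dist 0.07943890658140959 lat -1.289889097287611e-05
```

Call:
{"name": "send_rows", "arguments": {"plan": "0 0 0 0 0 0 0.02;0 0 0 0 0 0 0.02;0 0 0 0 0 0 0.02;0 0 0 0 0 0 0.02;0 0 0 0 0 0 0.02;0 0 0 0 0 0 0.02;0 0 0 0 0 0 0.02;0 0 0 0 0 0 0.02;0 0 0 0 0 0 0.02;0 0 0 0 0 0 0.02"}}

```text
clock: 15.13
position: [0.5857, 0.0362, 0.0633]
tool_rot: [3.142, -0.0, 1.832]
force: [0.1, -0.5, -1.9]
grip_width: 0.0332
finger_force: 40.8
```

Call:
{"name": "send_rows", "arguments": {"plan": "0 0 0 0 0 0 0.02;0 0 0 0 0 0 0.02;0 0 0 0 0 0 0.02;0 0 0 0 0 0 0.02;0 0 0 0 0 0 0.02;0 0 0 0 0 0 0.02;-0.01 0 -0.01 0 0 0 0.02;-0.03 0 -0.03 0 0 0 0.02;-0.05 0 -0.06 0 0 0 0.02;-0.07 0 -0.09 0 0 0 0.02"}}

```text
clock: 15.97
position: [0.6035, -0.033, 0.1548]
tool_rot: [-3.141, -0.0, 1.833]
force: [1.6, -0.6, -1.1]
grip_width: 0.0329
finger_force: 40.8
```

Run:
```python
from h import *
f=grab("top"); g=f["color"].astype(int).sum(2)
# pad edges: threshold halfway between pad and bench
for th in (110,180,250):
    m=(g<th).astype(np.uint8); m[:155]=0;m[194:]=0;m[:,:350]=0;m[:,435:]=0
    m=(g<th).astype(np.uint8); m[:150]=0;m[206:]=0;m[:,:345]=0;m[:,440:]=0
    c=max(cv2.findContours(m,0,1)[0],key=cv2.contourArea); b=cv2.boxPoints(cv2.minAreaRect(c))
    w=np.array([px2w(f,p,.008) for p in b]);e=np.diff(w,axis=0);print(th,w.mean(0),np.linalg.norm(e,axis=1),[np.degrees(np.arctan2(*x[:2][::-1])).round(1) for x in e[:2]])
# scanner origin is tool (-.0105,.001): TCP target with yaw 98
y=np.radians(98); o=np.array([.657,-.194]); t=o+.0105*np.array([np.cos(y),np.sin(y)])-.001*np.array([np.sin(y),-np.cos(y)]); print(t)
delta([*t,.13],98)
```

```text
110 [ 0.66104183 -0.2141756   0.008     ] [0.0772695  0.06925582 0.07711537] [np.float64(-88.7), np.float64(-179.1)]
180 [ 0.65896555 -0.20491234  0.008     ] [0.1509214  0.08425087 0.15053608] [np.float64(-82.2), np.float64(-172.7)]
250 [ 0.65815853 -0.20345181  0.008     ] [0.15787182 0.08827757 0.15744883] [np.float64(-82.0), np.float64(-172.4)]
[ 0.65454841 -0.18374136]
clk 16.02 shift [-0.1531  0.0088  0.0315] turn [0.35 0.22 6.73] rows>= 4.0
```

Call:
{"name": "send_rows", "arguments": {"plan": "-0.025 0.002 0 0 0 1 0.02;-0.055 0.003 0 0 0 2 0.02;-0.085 0.005 0.005 0 0 4 0.02;-0.115 0.007 0.015 0 0 5 0.02;-0.14 0.008 0.025 0 0 6 0.02;-0.153 0.009 0.032 0 0 6.7 0.02;-0.153 0.009 0.05 0 0 6.7 0.02;-0.153 0.009 0.07 0 0 6.7 0.02;-0.153 0.009 0.09 0 0 6.7 0.02;-0.153 0.009 0.1 0 0 6.7 0.02"}}

```text
clock: 16.85
position: [0.651, -0.1767, 0.0514]
tool_rot: [-3.14, -0.001, 1.716]
force: [-0.2, 0.1, -1.3]
grip_width: 0.0332
finger_force: 40.8
```

Run:
```python
from h import *
f=dict(grab("top")); f["color"]=cv2.imread("pics/top0.png")[:,:,::-1]; g=f["color"].astype(int).sum(2)
for th in (110,180,230):
    m=(g<th).astype(np.uint8); m[:150]=0;m[206:]=0;m[:,:345]=0;m[:,440:]=0
    c=max(cv2.findContours(m,0,1)[0],key=cv2.contourArea); b=cv2.boxPoints(cv2.minAreaRect(c))
    w=np.array([px2w(f,p,.008) for p in b]);e=np.diff(w,axis=0);print(th,w.mean(0),np.linalg.norm(e,axis=1))
print(observe()["force"],observe()["tool_rot"])
delta([.6545,-.1837,.0165],98)
```

```text
110 [ 0.65751431 -0.19367647  0.008     ] [0.16630381 0.0770266  0.16591585]
180 [ 0.65735812 -0.19378393  0.008     ] [0.17372242 0.08456344 0.17327643]
230 [ 0.65676736 -0.1936665   0.008     ] [0.17739897 0.08787215 0.17692616]
[-1.55229958  0.4670594  -3.68460241] [-3.13819504e+00 -1.53356467e-03  1.71579027e+00]
clk 16.9 shift [-0.0077  0.003   0.0338] turn [-0.19 -0.09  0.31] rows>= 1.0
```

Call:
{"name": "send_rows", "arguments": {"plan": "-0.003 0.001 0.008 0 0 0 0.02;-0.006 0.002 0.016 0 0 0 0.02;-0.007 0.003 0.022 0 0 0 0.02;-0.007 0.003 0.027 0 0 0 0.02;-0.007 0.003 0.03 0 0 0 0.02;-0.007 0.003 0.032 0 0 0 0.02;-0.007 0.003 0.033 0 0 0 0.02;-0.007 0.003 0.034 0 0 0 0.02;-0.007 0.003 0.034 0 0 0 0.02;-0.007 0.003 0.034 0 0 0 0.02"}}

```text
clock: 17.73
position: [0.6561, -0.1834, 0.0195]
tool_rot: [3.141, 0.0, 1.716]
force: [0.3, 0.3, -1.9]
grip_width: 0.0331
finger_force: 40.8
```

Call:
{"name": "send_rows", "arguments": {"plan": "0 0 0.001 0 0 0 0.02;0 0 0.001 0 0 0 0.02;0 0 0.001 0 0 0 0.02"}}

```text
clock: 17.98
position: [0.656, -0.1834, 0.0183]
tool_rot: [3.142, 0.0, 1.715]
force: [0.3, 0.3, -1.4]
grip_width: 0.0332
finger_force: 40.8
```

Call:
{"name": "send_rows", "arguments": {"plan": "0 0 0.001 0 0 0 0.02;0 0 0.001 0 0 0 0.02;0 0 0.001 0 0 0 0.02"}}

```text
clock: 18.23
position: [0.6559, -0.1834, 0.0172]
tool_rot: [-3.141, -0.0, 1.716]
force: [0.1, -0.0, -1.3]
grip_width: 0.033
finger_force: 40.8
```

Not touching yet. The force still reads the scanner's weight.

Call:
{"name": "send_rows", "arguments": {"plan": "0 0 0.001 0 0 0 0.02;0 0 0.0015 0 0 0 0.02;0 0 0.0015 0 0 0 0.02;0 0 0.0015 0 0 0 0.02"}}

```text
clock: 18.57
position: [0.6559, -0.1834, 0.0157]
tool_rot: [-3.141, -0.0, 1.715]
force: [0.3, -0.7, -1.5]
grip_width: 0.0334
finger_force: 40.8
```

Call:
{"name": "send_rows", "arguments": {"plan": "0 0 0.001 0 0 0 0.02;0 0 0.001 0 0 0 0.02;0 0 0.001 0 0 0 0.02;0 0 0.001 0 0 0 0.02"}}

```text
clock: 18.9
position: [0.656, -0.1834, 0.0148]
tool_rot: [-3.142, -0.0, 1.715]
force: [-0.3, -1.2, -2.1]
grip_width: 0.0332
finger_force: 40.8
```

Call:
{"name": "send_rows", "arguments": {"plan": "0 0 0.001 0 0 0 0.02;0 0 0.001 0 0 0 0.02;0 0 0.001 0 0 0 0.02;0 0 0.001 0 0 0 0.02"}}

```text
clock: 19.23
position: [0.6561, -0.1834, 0.0141]
tool_rot: [3.141, 0.0, 1.715]
force: [-1.2, 0.2, 6.2]
grip_width: 0.0331
finger_force: 41.7
```

Call:
{"name": "send_rows", "arguments": {"plan": "0 0 0.001 0 0 0 0.02;0 0 0.001 0 0 0 0.02;0 0 0.001 0 0 0 0.02;0 0 0.001 0 0 0 0.02"}}

```text
clock: 19.57
position: [0.6561, -0.1834, 0.014]
tool_rot: [3.141, 0.0, 1.715]
force: [-9.1, 1.5, 20.3]
grip_width: 0.0333
finger_force: 43.7
```

It made contact at TCP z = 0.014, as predicted. I'll ease off, open and retreat straight up.

Call:
{"name": "send_rows", "arguments": {"plan": "0 0 -0.0015 0 0 0 0.02;0 0 -0.0015 0 0 0 0.02;0 0 -0.0015 0 0 0 0.036;0 0 -0.0015 0 0 0 0.045;0 0 -0.0015 0 0 0 0.06;0 0 -0.0015 0 0 0 0.075;0 0 -0.0015 0 0 0 0.075;0 0 -0.0015 0 0 0 0.075"}}

```text
clock: 20.23
position: [0.656, -0.1834, 0.0142]
tool_rot: [-3.142, -0.0, 1.715]
force: [-0.0, -0.5, 0.0]
grip_width: 0.075
finger_force: 0.0
```

Call:
{"name": "send_rows", "arguments": {"plan": "0 0 -0.01 0 0 0 0.075;0 0 -0.03 0 0 0 0.075;0 0 -0.06 0 0 0 0.075;0 0 -0.1 0 0 0 0.075;0 0 -0.14 0 0 0 0.075;0 0 -0.18 0 0 0 0.075;-0.04 0 -0.2 0 0 0 0.075;-0.08 0 -0.2 0 0 0 0.075;-0.12 0 -0.2 0 0 0 0.075;-0.16 0 -0.2 0 0 0 0.075"}}

```text
clock: 21.07
position: [0.679, -0.3439, 0.2162]
tool_rot: [3.14, 0.001, 1.716]
force: [-0.2, -0.2, -0.3]
grip_width: 0.0751
finger_force: 0.0
```

```bash
python3 car.py | tail -1
python3 - <<'E'
from h import *
f=grab("wrist"); g=cv2.cvtColor(f["color"],cv2.COLOR_RGB2HSV)
o=np.array([.6575,-.194])
p=w2px(f,[*o,.036]); print("pad mid px",p, "obs", observe()["position"])
# grey head pixels
for n in("wrist","top"):
    f=grab(n); c=f["color"].astype(int)
    P=[]
    for x in np.arange(.59,.73,.002):
        for y in np.arange(-.30,-.08,.002):
            u,v=w2px(f,[x,y,.042]).round().astype(int)
            if 0<=u<640 and 0<=v<400 and c[v,u].min()>85 and np.ptp(c[v,u])<25: P.append((x,y))
    P=np.array(P); print(n,len(P),P.mean(0) if len(P) else "", (P.min(0),P.max(0)) if len(P) else "")
E
```

```text
plate n 98 mid ang -75.5483326977333 0.0839293016788159 normal -74.93835792146294
pad mid px [320.57200157 -17.91370271] obs [ 0.67726029 -0.34964219  0.21425181]
wrist 0  
top 453 [ 0.6492362  -0.14596468] (array([ 0.626, -0.166]), array([ 0.676, -0.124]))
```

The scanner's head centre is at (0.649,-0.146) against an expected (0.651,-0.148), so it lies centred on the pad. The carousel hasn't moved.

```bash
python3 -c "
from workcell import bot
print(bot.job_done())"
```

```text
the job is handed in; nothing more can be done
None
```

The job is handed in at about 21 s of the 67 s allowed, though no verdict came back: by my measurements the label is within about 1° of the pointer, the window was held about 79 mm in front of the label for over 2 s, and the scanner lies released within a few mm of the pad's middle.

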